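# Return a ground parallel to its keeper past the sprung dust flap

### The job

Put the loose steel parallel bar back into the keeper's channel: with the bar's nose lift the sprung dust flap from below by its lower edge, hold it up with the bar and slide the bar in lengthwise under it. Push it home against the stop rod inside and seat it there with a steady push of about 11 N for half a second (less than 7 N does not seat it, more than 15 N shifts the stop); then let go and leave it home with the flap resting on it. Leave the weight, the V-block and the ring gauge where they are.

Things in the scene. Friction and masses are not known exactly. Their poses are not given: they have to be found in the camera images.
- keeper: Grey metal keeper screwed to the bench, 95 long, 50 wide (foot flange 90 wide, 8 high), 87 mm high. Origin on the bench below the middle of the mouth, in the plane of the front face; x points straight into the channel, z up. Channel along x: 13 wide, 20.5 mm high, floor 50 mm above the bench. Below the flap the front face is plain and free.
- mouth (a point): Centre of the channel's mouth in the plane of the front face, 60.25 mm above the bench; axes as the keeper's. The mouth has 45 degree leads, 6 mm wide, at both sides and below.
- flap (a joint): Angle (rad) of the aluminium dust flap before the mouth: 0 shut, when it leans 0.35 rad outwards from the vertical; grows to 1.35 as its lower edge swings outwards (away from the keeper) and up; it cannot swing inwards. A spring shuts it: 0.013 N m when shut, 0.025 when up. On the bar in place it reads about 0.95 and covers the first 38 mm of bar before the mouth: grip the bar further back.
- flap_hinge (a point): Middle of the flap's hinge axis, which runs level across the keeper (its y), 6 mm in front of the front face and 77 mm above the bench. The flap is 44 wide and 2.5 mm thick.
- flap_edge (a point): Middle of the flap's lower edge, a free-turning white roller 8 mm thick, 28 mm from the hinge axis. Shut, its centre is 15.6 mm in front of the front face, 51 mm above the bench, with an 11 mm gap behind it. The bar's nose, brought below the flap to some 7 mm from the front face and raised to channel height, lifts the roller, which then rides on the bar's top.
- parallel_center (a point): Centre of the loose steel parallel bar, 10 wide (x), 120 long (y), 18 mm high (z), 0.10 to 0.16 kg, lying on a 10 mm side; either end may go in first. In place its centre is about 59 mm above the bench and 68 to 80 mm of it stick out of the mouth; it may sag up to 7 degrees, caught by the channel's roof.
- stop_bush: Round dark steel clamp bush, 26 mm across, on the keeper's back, carrying the 11 mm stop rod inside the channel. Origin: on the channel's centre line, 95 mm behind the mouth, 59.5 mm above the bench; x as the keeper's. The rod's flat end, which stops the bar, was set by hand anywhere from 40 to 52 mm behind the mouth and cannot be seen or measured: feel for it.
- weight: Loose brass 200 g weight with a knob, 28 wide, 45 mm high, origin at its underside; a bystander.
- v_block: Loose steel V-block, 40 x 44 x 34 mm, origin at its underside; a bystander.
- ring_gauge: Loose steel ring gauge, 53 mm wide, 18 mm high, origin at its underside; a bystander.
Mind the look-alikes: they are no part of the job. What is shaped like the part that bears parallel_center but blue or yellow is not meant.

How it is judged:
By the outcome, as a careful person would: the job done as asked, in the order asked, and still so for the second after the job is handed in, with the robot touching nothing.
It also fails if it takes over 69 s, if anything falls off the work surface, if the arm or the gripper's body presses on something with over 40 N, if the wrist force passes 120 N, or if a joint passes its speed limit or range.

### The arm

A 6-joint arm with a two-finger parallel gripper is mounted at the origin on a cart in front of the work surface, level with it; the furniture and walls round the work are solid. World frame = base frame: x ahead of the robot, y to its left, z up, the work surface at z = 0. Lengths are in m, angles in degrees, forces in N, time in s.
With the tool pointing down it reaches from about 0.375 to 0.9 m from the base axis. Payload 3.1 kg.
Tool frame: the origin (TCP) lies midway between the tips of the shut fingers; the grasp point (between the pads) lies bot.hold_point_z behind it (bot.hold_point_z is the distance from the TCP to the grasp point, in m); z points along the fingers, y is the direction in which the jaws open and shut (so a half turn about z gives the same grasp; the last joint's range is limited). The gripper opens to 87 mm and grips with 3 to 60 N. Pads are 19 mm wide; open, the fingers measure 117 mm over their backs; the gripper's body (75 mm by 190 mm) begins 51 mm behind the grasp point.
Start: joints at [59.444, 30.224, 82.088, -0, 67.689, -10.227], TCP at [0.217, 0.586, 0.196] pointing down, gripper open.
Joint ranges: [-176.69, 176.69], [-43.24, 126.21], [12.49, 139.97], [-82, 262], [0, 151.66], [-163.58, 163.58]. Speed limits (degrees/s): [159.86, 159.86, 180, 180, 180, 180].

### API

Orientations are given as a 3x3 rotation matrix whose columns are the frame's x, y, z axes.
In Python, from rig import bot, vision gives the robot as it stands.
- The arm moves only by the shell command python3 -m inch 'ROWS'. ROWS is JSON, a list of rows, each a list of 5 numbers: the finger opening in mm, from 0 to 87, then the shift along the tool's x, y, z in mm, then the turn about the tool's z in rad. In form: [[hand, dx, dy, dz, roll], ...]. A call has 1 to 8 rows; each row is the pose to reach, as a shift and turn from the pose measured when the call began, along the tool's axes at that moment; what a row does not reach only later rows make up. A row lasts 1/10 s, in which the tool goes at most 50 mm and 8.59 degrees, less where a joint would pass 70% of its speed; a pose out of reach is approached as far as the arm can. A call with a gripper value outside its range is refused whole. The fingers move at their own pace and stop on an object; the grip force is fixed at half the most. Time passes only in rows, so rows that repeat a pose let the fingers close. It gives the time, the measured TCP pose, the force and the opening at its end, in the units of the state.
- bot.read_state(): the state, without advancing time (a new reading comes with each control period).
- vision.capture(name): name is "scene" or "top" or "wrist"; returns (picture, depth): 420x560x3 uint8, red, green, blue; 420x560 float32, m along the optical axis (not along the pixel's ray), 0 where there is no reading.
- vision.camera_model(name): a dict with "intrinsics" (3x3 intrinsics, pixels), "dist" ([k1, k2, p1, p2, k3] as OpenCV has them; the pictures are not rectified), "camera_from_world" (4x4, takes a point from world to camera coordinates). Camera axes: x right, y down, z forward; pixel columns grow to the right and rows downward; lengths in m; the calibration is good to about 2 mm. A picture is of the moment at which its call begins: read the wrist's pose just before it. camera_model takes no time and is no camera call; for the wrist camera it gives the pose at the moment of the call.
- bot.hand_in(): hands the job in, once; it reports no verdict.
The state is a dict: "time_s": time; "joint_positions": joint angles; "qvel": joint speeds; "tau": joint torques, N m; "position": TCP position; "tcp_rot": TCP orientation; "force": force on the tool from outside, world axes, zero at the start; "moment": the same for the moment, N m; "opening": opening from 0.0 (shut) to 1.0 (fully open).
Only numpy, scipy, OpenCV 4.12 (cv2) and the standard library are available. Lean on these libraries where they do the work, as an engineer would, in place of code of your own. Each camera call takes 0.05 s, during which the arm holds its last target. There are 200 camera calls.

## Working session

There is one attempt and no reset: what is moved stays moved. The work goes in short steps, Python scripts to look and compute and a shell command to move; the robot and the scene stay as the last step left them, time stands still between calls to the robot, and variables do not carry over. Pictures are saved under pics/ and viewed, about 8 in all and at most 12, crops included, and the job is handed in when it is done.

```bash
mkdir -p pics; cat > h.py <<'E'
import numpy as np, cv2
from rig import bot, vision
def shot(n,f):
    m=vision.camera_model(n); im,d=vision.capture(n)
    cv2.imwrite(f'pics/{f}.png',im[:,:,::-1]); np.savez(f'pics/{f}.npz',im=im,d=d,K=m['intrinsics'],D=m['dist'],T=m['camera_from_world'])
def load(f):
    return np.load(f'pics/{f}.npz')
def pts(f):
    "world point per pixel from depth"
    z=load(f);h,w=z['d'].shape
    u,v=np.meshgrid(np.arange(w),np.arange(h))
    n=cv2.undistortPoints(np.stack([u,v],-1).reshape(-1,1,2).astype(float),z['K'],z['D']).reshape(h,w,2)
    c=np.dstack([n,np.ones((h,w))])*z['d'][...,None]
    R,t=z['T'][:3,:3],z['T'][:3,3]
    return (c-t)@R
def ray(f,uv,zp):
    z=load(f);n=cv2.undistortPoints(np.array(uv,float).reshape(-1,1,2),z['K'],z['D']).reshape(-1,2)
    R,t=z['T'][:3,:3],z['T'][:3,3];o=-R.T@t;d=np.c_[n,np.ones(len(n))]@R
    return o+d*((zp-o[2])/d[:,2])[:,None]
E
python3 - <<'E'
from h import *
shot('top','t0');shot('scene','s0')
a=cv2.imread('pics/t0.png');b=cv2.imread('pics/s0.png')
cv2.imwrite('pics/both.png',cv2.resize(np.vstack([a,b]),None,fx=.71,fy=.71))
s=bot.read_state();print(s,bot.hold_point_z)
E
```

```text
{'time_s': 0.1, 'joint_positions': array([ 5.94451869e+01,  3.02740936e+01,  8.21484231e+01,  1.70200293e-03,
        6.76888003e+01, -1.02269182e+01]), 'qvel': array([ 0.06505532, -0.1860207 , -0.17211715,  0.01081215,  0.03669345,
       -0.03761959]), 'tau': array([ 8.94376080e-05, -4.40987098e+01, -1.77150965e+01,  6.35232520e-02,
        5.34070143e-02, -4.10977884e-05]), 'position': array([0.21671919, 0.5854787 , 0.19556811]), 'tcp_rot': array([[-9.37715800e-01,  3.47401864e-01, -1.01133616e-03],
       [ 3.47403137e-01,  9.37714406e-01, -1.65909905e-03],
       [ 3.71970387e-04, -1.90710475e-03, -9.99998112e-01]]), 'force': array([ 0.43148196,  0.8278582 , -0.55455936]), 'moment': array([-0.00109595,  0.02985833,  0.01743363]), 'opening': 1.0001883254478294} 0.0187
```

View pics/t0.png

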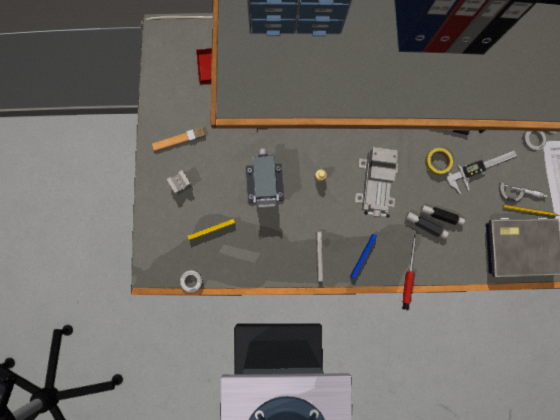

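View pics/s0.png

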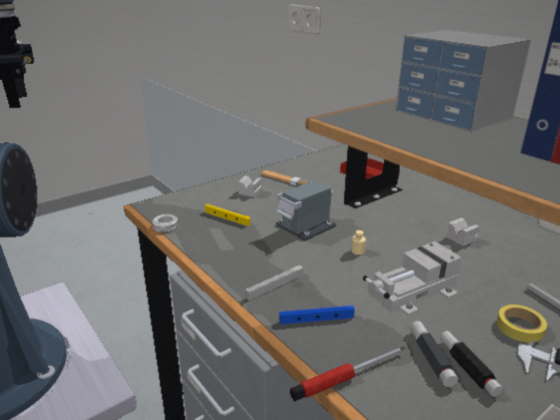

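Top view: the keeper is at about (265,180) with its mouth facing down the image, towards the robot. The loose bar is at (320,257), the ring at (191,281), the weight at (320,175) and the V-block at (179,181). Next I'll measure these.

```bash
python3 - <<'E'
from h import *
np.set_printoptions(precision=4,suppress=True)
P=pts('t0');im=load('t0')['im'];Z=P[...,2]
print('bench',np.median(Z[220:280,270:310]))
for n,(u0,v0,u1,v1),zl in [('bar',(308,225,332,285),.008),('keeper',(240,145,290,212),.08),('keeperlow',(240,145,290,215),.004),('weight',(308,163,333,190),.01),('vb',(163,165,200,197),.01),('ring',(178,267,204,295),.008),('blue',(345,230,380,280),.008),('yel',(185,215,240,242),.008)]:
    s=P[v0:v1,u0:u1].reshape(-1,3);uu,vv=np.meshgrid(np.arange(u0,u1),np.arange(v0,v1))
    m=(s[:,2]>zl)&(s[:,2]<.3);q=s[m]
    if m.sum()<5: print(n,m.sum());continue
    r=cv2.minAreaRect((q[:,:2]*1000).astype(np.float32))
    print(n,m.sum(),'z',np.percentile(q[:,2],[5,50,95]),'rect mm',np.round(r[0],1),np.round(r[1],1),round(r[2],1),'mean',q.mean(0))
E
python3 - <<'E'
from rig import vision
import numpy as np
for n in('top','scene'):
    T=vision.camera_model(n)['camera_from_world'];print(n,-T[:3,:3].T@T[:3,3],vision.camera_model(n)['intrinsics'][0])
m=vision.camera_model('wrist');T=m['camera_from_world'];print(-T[:3,:3].T@T[:3,3],T[2,:3],m['intrinsics'])
E
```

```text
bench 0.0003538801776135878
bar 220 z [0.0127 0.0182 0.021 ] rect mm [439.5 -83.6] [116.8  11.1] 0.1 mean [ 0.4406 -0.0832  0.0179]
keeper 911 z [0.0833 0.0866 0.0896] rect mm [619.1  48.5] [105.6  56.1] 2.5 mean [0.621  0.0497 0.0866]
keeperlow 1703 z [0.006  0.0836 0.089 ] rect mm [632.8  48.7] [176.9 121.6] 0.3 mean [0.6197 0.0501 0.0585]
weight 113 z [0.0158 0.0306 0.0454] rect mm [639.8 -89.4] [26.6 26.8] 61.1 mean [ 0.6374 -0.0881  0.0326]
vb 330 z [0.0151 0.0307 0.0367] rect mm [624.2 262.4] [41.4 44.6] 31.4 mean [0.6226 0.2612 0.0292]
ring 277 z [0.0143 0.0179 0.0208] rect mm [379.9 229.8] [51.9 52.6] 44.9 mean [0.3801 0.2305 0.0177]
blue 242 z [0.0106 0.0177 0.0209] rect mm [ 438.4 -191.7] [ 11.  119.6] 60.5 mean [ 0.4384 -0.1909  0.0173]
yel 222 z [0.0135 0.0181 0.0216] rect mm [507.1 181.7] [ 10.8 120.1] 20.5 mean [0.5067 0.1814 0.0179]
top [0.42868548 0.0450559  1.01196777] [406.81247127   0.         272.1817409 ]
scene [ 0.01771319 -0.63572878  0.50988028] [483.44628503   0.         275.27982082]
[0.13869628 0.61492833 0.38227482] [ 0.28556593 -0.1073371  -0.95232917] [[307.50483249   0.         281.02441943]
 [  0.         307.50483249 212.32905366]
 [  0.           0.           1.        ]]
```

```bash
python3 -m inch '[[87,-410,-494,0,-0.355],[87,-410,-494,0,-0.355],[87,-410,-494,0,-0.355],[87,-410,-494,0,-0.355],[87,-410,-494,0,-0.355],[87,-410,-494,0,-0.355],[87,-410,-494,0,-0.355],[87,-410,-494,0,-0.355]]'; python3 -c "
from rig import bot; import numpy as np
s=bot.read_state();t=np.array([.43,-.02,.2]);print((s['tcp_rot'].T@(t-s['position']))*1000,s['tcp_rot'][:,0])"
```

```text
time_s: 0.9
position: [0.3492, 0.2076, 0.1964]
tcp_rot: [[-1.0, -0.001, -0.001], [-0.001, 1.0, -0.002], [0.001, -0.002, -1.0]]
force: [1.0, 1.1, 0.4]
opening: 0.998
[ -80.57863922 -227.62604254   -3.29803732] [-9.99999313e-01 -8.13788690e-04  8.43073615e-04]
```

```bash
python3 -m inch '[[87,-81,-228,0,0],[87,-81,-228,0,0],[87,-81,-228,0,0],[87,-81,-228,0,0],[87,-81,-228,0,0],[87,-81,-228,0,0],[87,-81,-228,0,0]]'; python3 -c "
from h import *
shot('wrist','w1')"
```

```text
time_s: 1.6
position: [0.4301, -0.0211, 0.1963]
tcp_rot: [[-1.0, 0.002, -0.002], [0.002, 1.0, -0.001], [0.002, -0.001, -1.0]]
force: [-0.4, 0.3, -0.5]
opening: 0.998
```

View pics/w1.png

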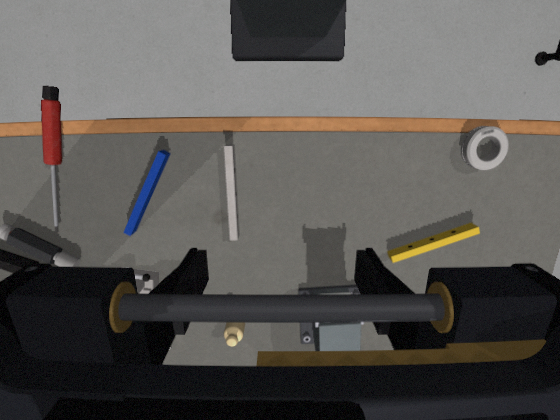

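Wrist view: image down is world +x. The bar runs from (229,145) to (234,240), and the keeper is half hidden behind the gripper at (330,300). I'll measure the bar here, then move forward for the keeper.

```bash
python3 - <<'E'
from h import *
np.set_printoptions(precision=4,suppress=True)
P=pts('w1');im=load('w1')['im'].astype(int)
m=np.zeros(im.shape[:2],np.uint8);sub=im[135:250,215:245];m[135:250,215:245]=(sub.min(-1)>140)
c=max(cv2.findContours(m,0,2)[0],key=cv2.contourArea)
q=ray('w1',c.reshape(-1,2),.018)
r=cv2.minAreaRect((q[:,:2]*1000).astype(np.float32));print(r,'depth z',np.median(P[m>0][:,2]))
print(cv2.boxPoints(r))
E
python3 -m inch '[[87,-120,25,0,0],[87,-120,25,0,0],[87,-120,25,0,0],[87,-120,25,0,0],[87,-120,25,0,0]]'; python3 -c "
from h import *
shot('wrist','w2')"
```

```text
((440.3233947753906, -83.12730407714844), (117.5888671875, 9.355208396911621), 0.4816969037055969) depth z 0.01659637914809567
[[381.4917 -78.9442]
 [381.5704 -88.299 ]
 [499.1551 -87.3104]
 [499.0764 -77.9556]]
time_s: 2.15
position: [0.5476, 0.007, 0.1952]
tcp_rot: [[-1.0, -0.003, -0.006], [-0.003, 1.0, -0.0], [0.006, -0.0, -1.0]]
force: [-0.1, 0.0, -1.0]
opening: 1.002
```

View pics/w2.png

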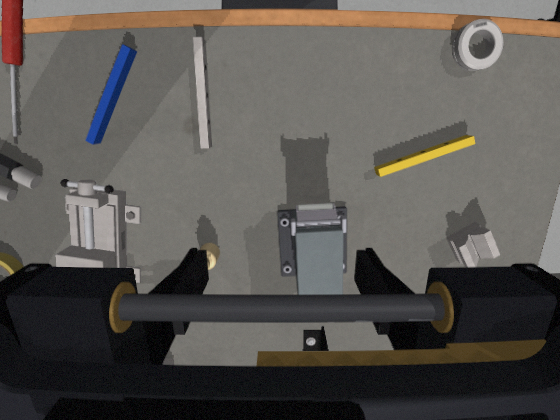

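The keeper front is now visible: the roller is at (316,207), the flap hinge line is near v=222, and the roof edges are at u≈297 and 343. I'll enlarge it.

```bash
python3 - <<'E'
from h import *
c=cv2.imread('pics/w2.png')[195:295,265:360]
cv2.imwrite('pics/w2c.png',cv2.resize(c,None,fx=6,fy=6,interpolation=cv2.INTER_CUBIC))
P=pts('w2');np.set_printoptions(precision=3,suppress=True,linewidth=200)
print((P[200:245:3,280:352:6,2]*1000).round())
E
```

```text
[[-0. -1. -1. -1. -1. -2. -3. -1. -1. -2. -0. -1.]
 [-1. -2. -1. -1. -3. -2. -2. -1. 48. -1. -3. -2.]
 [-2. -1. -1. -2. 52. 53. 53. 53. 51. 52. -1. -2.]
 [-1. -2. -1.  1. 54. 54. 53. 53. 55. 58.  7.  6.]
 [ 7.  5.  6. 57. 58. 59. 60. 62. 61. 61.  6.  5.]
 [ 6.  7.  7. 63. 64. 65. 66. 66. 66. 67. 12.  6.]
 [ 7.  8.  8. 69. 68. 70. 70. 70. 70. 72. 75.  7.]
 [ 7. 11. 80. 74. 77. 78. 77. 77. 78. 79. 75.  5.]
 [ 8. 11. 83. 79. 78. 78. 79. 79. 79. 78. 75.  5.]
 [ 6.  7. 81. 69. 70. 58. 49. 58. 72. 74. 76.  5.]
 [ 8.  6. 81. 77. 79. 81. 81. 83. 83. 84. 84.  5.]
 [ 5.  8. 81. 84. 85. 85. 85. 85. 86. 84. 85.  6.]
 [ 6.  6.  7. 85. 86. 85. 86. 85. 85. 86. 85.  5.]
 [ 6.  6.  6. 85. 85. 84. 85. 85. 86. 85. 85.  5.]
 [ 6.  7.  7. 85. 85. 84. 86. 85. 85. 86. 86.  5.]]
```

View pics/w2c.png

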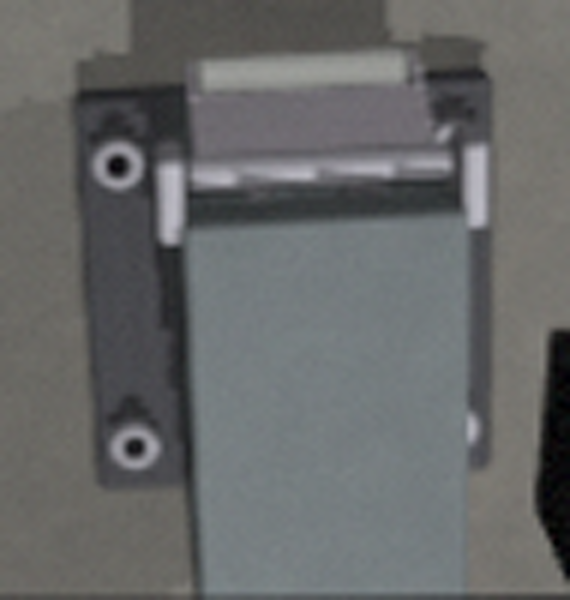

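```bash
python3 - <<'E'
from h import *
np.set_printoptions(precision=4,suppress=True)
def c(l): return [(265+(x+.5)/6-.5,195+(y+.5)/6-.5) for x,y in l]
for n,l,z in [('roof',[(187,228),(468,213),(201,590),(467,590)],.087),('flange',[(80,92),(488,73),(103,487)],.008),('roller top',[(197,70),(410,60)],.055),('hinge',[(190,175),(455,162)],.08)]:
    q=ray('w2',c(l),z)[:,:2];d=q[1]-q[0];print(n,q.tolist(),'mid',q[:2].mean(0),'len',np.linalg.norm(d),'yaw',np.degrees(np.arctan2(-d[0],d[1])))
q=ray('w2',c([(187,228),(201,590),(468,213),(467,590)]),.087)
for a,b in((0,1),(2,3)): d=q[b]-q[a];print(np.degrees(np.arctan2(d[1],d[0])))
# depth-based: roof from top view
P=pts('t0');s=P[145:212,240:290].reshape(-1,3);s=s[(s[:,2]>.081)&(s[:,2]<.1)];print(s[:,0].min(),s[:,0].max())
z=load('t0')
c0=cv2.imread('pics/t0.png')[140:220,230:300];cv2.imwrite('pics/t0c.png',cv2.resize(c0,None,fx=7,fy=7,interpolation=cv2.INTER_CUBIC))
E
```

```text
roof [[0.5799038994668952, 0.022094966358562215], [0.5771372074235792, 0.07024697541813331], [0.6511954291641063, 0.025859098603973098], [0.6513640572286847, 0.074909679336846]] mid [0.5785 0.0462] len 0.04823142711278161 yaw 3.2884542415647666
flange [[0.5796992479120157, 0.003013280584941761], [0.5753592406645637, 0.08953806698983274], [0.6738837228377734, 0.008099074602013066]] mid [0.5775 0.0463] len 0.08663356350352873 yaw 2.871499391039677
roller top [[0.5610486281307453, 0.025114031496118384], [0.5590579939281484, 0.06448664185504387]] mid [0.5601 0.0448] len 0.039422900337295265 yaw 2.894344666627161
hinge [[0.5727528702221033, 0.022822836663499824], [0.5703199525654651, 0.06888862195470648]] mid [0.5715 0.0459] len 0.04612998659028131 yaw 3.0232095852534866
3.022362071822232
3.594422950648268
0.5651895757426838 0.672070019994456
```

View pics/t0c.png

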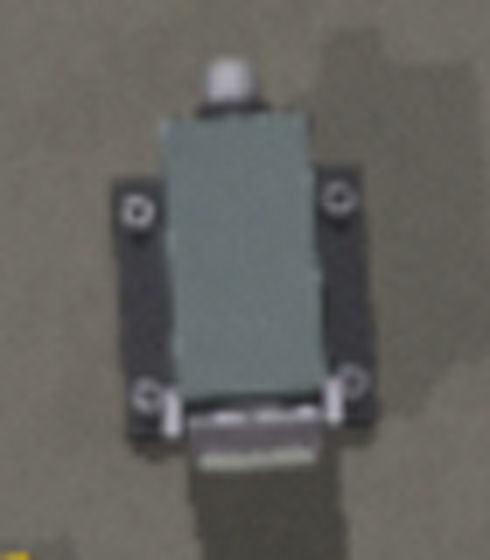

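```bash
python3 - <<'E'
from h import *
np.set_printoptions(precision=4,suppress=True)
c=[(230+(x+.5)/7-.5,140+(y+.5)/7-.5) for x,y in [(177,395),(325,382),(165,120),(307,113)]]
q=ray('t0',c,.087);f=q[:2].mean(0);b=q[2:].mean(0);d=b-f
print(q[:,:2],f,b,np.linalg.norm(d),np.degrees(np.arctan2(d[1],d[0])))
s=bot.read_state();R=s['tcp_rot'];n=.4995
a=np.radians(.5);g=np.array([.4403-.041,-.0831-.041*a,.196]);print((R.T@(g-s['position']))*1000,s['position'],R)
E
```

```text
[[0.5767 0.0721]
 [0.5808 0.0234]
 [0.6695 0.0761]
 [0.6718 0.0287]] [0.5788 0.0478 0.087 ] [0.6707 0.0524 0.087 ] 0.09201271162490002 2.896616842652048
[147.9182 -89.7567   0.2401] [0.547  0.0066 0.1953] [[-1.     -0.002  -0.0063]
 [-0.002   1.     -0.0001]
 [ 0.0063 -0.0001 -1.    ]]
```

```bash
python3 -m inch '[[87,148,-90,0,0],[87,148,-90,0,0],[87,148,-90,0,0],[87,148,-90,0,0],[40,148,-90,50,0],[40,148,-90,100,0],[40,148,-90,130,0],[40,148,-90,130,0]]';python3 -m inch '[[40,0,0,0,0],[40,0,0,0,0]]'; python3 -c "
from h import *
s=bot.read_state();t=np.array([.3993,-.0835,.003]);print((s['tcp_rot'].T@(t-s['position']))*1000,s['tcp_rot'],s['position'],s['opening'],s['force'],s['moment'])
shot('wrist','w3')
P=pts('w3');m=load('w3')['im'].astype(int).min(-1)>120
z=P[...,2];q=(P[m&(abs(P[...,0]-.44)<.08)&(abs(P[...,1]+.083)<.02)&(z>.01)&(z<.03)]*1000).astype(np.float32);print(len(q),cv2.minAreaRect(q[:,:2]))"
```

```text
time_s: 3.0
position: [0.3941, -0.0817, 0.064]
tcp_rot: [[-1.0, -0.001, -0.015], [-0.001, 1.0, 0.004], [0.015, 0.004, -1.0]]
force: [-0.1, 0.1, 0.2]
opening: 0.716
time_s: 3.2
position: [0.3939, -0.0815, 0.0653]
tcp_rot: [[-1.0, -0.002, -0.014], [-0.002, 1.0, 0.004], [0.014, 0.004, -1.0]]
force: [0.7, -0.3, 0.1]
opening: 0.542
[-6.2710984  -2.23965585 62.16747552] [[-0.99990004 -0.00174011 -0.01403167]
 [-0.00179513  0.99999075  0.00390894]
 [ 0.01402473  0.00393374 -0.99989391]] [ 0.39389794 -0.08151463  0.06525764] 0.5419478026110467 [ 0.74469198 -0.28199706  0.09014019] [ 0.04620395 -0.06308404 -0.01965791]Traceback (most recent call last):
  File "<string>", line 6, in <module>
    z=P[...,2];q=(P[m&(abs(P[...,0]-.44)<.08)&(abs(P[...,1]+.083)<.02)&(z>.01)&(z<.03)]*1000).astype(np.float32);print(len(q),cv2.minAreaRect(q[:,:2]))
                                                                                                                              ~~~~~~~~~~~~~~~^^^^^^^^^
cv2.error: OpenCV(4.12.0) /io/opencv/modules/imgproc/src/convhull.cpp:143: error: (-215:Assertion failed) total >= 0 && (depth == CV_32F || depth == CV_32S) in function 'convexHull'
```

```bash
python3 -m inch '[[40,-6,-2,25,0],[40,-6,-2,45,0],[40,-6,-2,58,0],[40,-6,-2,62,0],[40,-6,-2,62,0]]'; python3 -m inch '[[0,0,0,0,0],[0,0,0,0,0],[0,0,0,0,0],[0,0,0,0,0],[0,0,0,0,0],[0,0,0,0,0]]'; python3 -c "
from h import *
s=bot.read_state();print(s['tcp_rot'],s['position'],s['opening']*87,s['force'],s['moment'])"
```

```text
time_s: 3.75
position: [0.4004, -0.0838, 0.004]
tcp_rot: [[-1.0, -0.002, -0.011], [-0.002, 1.0, 0.003], [0.011, 0.003, -1.0]]
force: [-0.5, 0.2, -0.0]
opening: 0.46
time_s: 4.35
position: [0.4004, -0.0838, 0.0041]
tcp_rot: [[-1.0, -0.002, -0.011], [-0.002, 1.0, 0.003], [0.011, 0.003, -1.0]]
force: [0.4, -0.1, 0.8]
opening: 0.033
[[-0.99993346 -0.00191669 -0.01137517]
 [-0.00194574  0.99999487  0.0025436 ]
 [ 0.01137023  0.00256557 -0.99993207]] [ 0.40035448 -0.08382935  0.00407728] 2.8877565474250764 [ 0.39421989 -0.1082187   0.78805588] [-0.00712665 -0.01226817 -0.02173852]
```

```bash
python3 -c "
from h import *
print(bot.read_state()['opening'])
shot('wrist','w4');shot('scene','s4')
a=cv2.imread('pics/w4.png');b=cv2.imread('pics/s4.png')
cv2.imwrite('pics/v4.png',np.hstack([cv2.resize(a[60:360,120:480],(400,333)),cv2.resize(b[180:380,150:390],(400,333))]))"
```

```text
0.03319260399339168
```

View pics/v4.png

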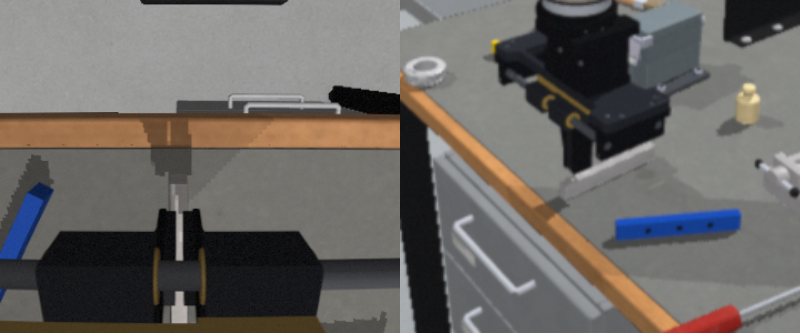

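```bash
python3 -m inch '[[0,0,0,-10,0],[0,0,0,-20,0],[0,0,0,-24,0],[0,-20,40,-24,0],[0,-35,80,-24,-0.05],[0,-46,115,-24,-0.05],[0,-47,124,-24,-0.05],[0,-47,124,-24,-0.05]]'; python3 -m inch '[[0,0,0,0,0],[0,0,0,0,0]]'; python3 -c "
from h import *
s=bot.read_state();print(s['tcp_rot'],s['position'],s['opening']*87,s['force'],s['moment'])
shot('scene','s5');shot('top','t5');shot('wrist','w5')
a=cv2.imread('pics/s5.png');b=cv2.imread('pics/t5.png')
cv2.imwrite('pics/v5.png',np.hstack([cv2.resize(a[150:330,180:380],(440,396),interpolation=2),cv2.resize(b[140:300,200:345],(359,396),interpolation=2)]))"
```

```text
time_s: 5.25
position: [0.4472, 0.0414, 0.0282]
tcp_rot: [[-0.998, -0.055, -0.011], [-0.055, 0.998, 0.002], [0.011, 0.003, -1.0]]
force: [0.2, -0.2, 0.3]
opening: -0.001
time_s: 5.45
position: [0.4467, 0.0404, 0.0283]
tcp_rot: [[-0.998, -0.054, -0.012], [-0.054, 0.999, 0.002], [0.012, 0.003, -1.0]]
force: [-0.1, 0.2, -0.0]
opening: 0.007
[[-0.99847854 -0.05388534 -0.01170407]
 [-0.05391646  0.99854266  0.00236032]
 [ 0.01155983  0.00298777 -0.99992872]] [0.44673685 0.04041776 0.02829986] 0.5710961682712147 [-0.07129393  0.20783845 -0.0159455 ] [0.07070037 0.02815046 0.03508023]
```

View pics/v5.png

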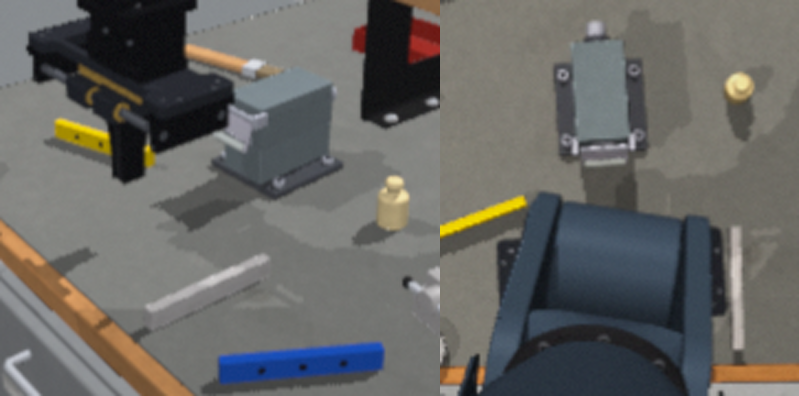

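The bar was not gripped: it still lies on the bench at (735,290) in the right panel. I'll re-measure it from the top and wrist pictures.

```bash
python3 - <<'E'
from h import *
for f,(u0,v0,u1,v1) in [('t0',(312,228,328,286)),('t5',(312,228,328,286)),('w5',(100,20,270,300)),('w1',(215,135,245,250)),('w4',(120,60,480,360)),('w2',(185,30,220,155))]:
    im=load(f)['im'].astype(int);m=np.zeros(im.shape[:2],np.uint8);s=im[v0:v1,u0:u1]
    m[v0:v1,u0:u1]=(s.min(-1)>135)&(s.max(-1)-s.min(-1)<40)
    cs=sorted(cv2.findContours(m,0,2)[0],key=cv2.contourArea)[-2:]
    for c in cs: 
        print(f,cv2.boundingRect(c),cv2.contourArea(c),cv2.minAreaRect((ray(f,c.reshape(-1,2),.018)[:,:2]*1000).astype(np.float32)))
z=load('w4');s=z['T'];print(s)
P=pts('w4');print(np.round(P[150:330:10,281]*1000))
E
```

```text
t0 (318, 232, 4, 49) 92.0 ((439.4803771972656, -82.79107666015625), (116.6344985961914, 7.014891147613525), 0.8163533210754395)
t5 (317, 232, 6, 49) 141.0 ((439.4795227050781, -82.63336944580078), (116.62446594238281, 10.70128345489502), 0.659980058670044)
w5 (100, 136, 20, 157) 1239.0 ((438.6309509277344, -82.97019958496094), (114.04462432861328, 9.707618713378906), 0.501927375793457)
w5 (100, 20, 170, 71) 9435.5 ((331.2490234375, -24.079212188720703), (103.82498931884766, 36.91950607299805), 89.94629669189453)
w1 (224, 146, 13, 95) 624.5 ((441.00091552734375, -83.2627182006836), (118.95547485351562, 9.622584342956543), 0.3104785680770874)
w4 (340, 153, 87, 10) 270.5 ((339.8754577636719, -26.15243911743164), (49.468833923339844, 5.068410396575928), 89.72570037841797)
w4 (120, 60, 360, 102) 32561.5 ((315.17010498046875, -73.73625946044922), (54.25957107543945, 204.93421936035156), 0.29094529151916504)
w2 (193, 37, 16, 112) 840.5 ((441.392822265625, -83.44048309326172), (118.82592010498047, 10.115516662597656), 0.21288301050662994)
[[-6.11978640e-04  9.99995525e-01  2.92854951e-03  8.41899481e-02]
 [ 9.55577155e-01 -2.78371879e-04  2.94740942e-01 -3.61386294e-01]
 [ 2.94740438e-01  2.97883017e-03 -9.55572708e-01  8.94019419e-02]
 [ 0.00000000e+00  0.00000000e+00  0.00000000e+00  1.00000000e+00]]
[[ 415.  -82. -779.]
 [ 412.  -82. -520.]
 [ 351.  -84.   -1.]
 [ 357.  -84.   -2.]
 [ 364.  -84.   -2.]
 [ 371.  -84.   -3.]
 [ 377.  -84.   -2.]
 [ 382.  -84.    5.]
 [ 384.  -84.   17.]
 [ 391.  -84.   16.]
 [ 397.  -84.   17.]
 [ 404.  -84.   16.]
 [ 411.  -84.   17.]
 [ 418.  -84.   17.]
 [ 425.  -84.   17.]
 [ 370.  -84.  114.]
 [ 372.  -84.  116.]
 [ 374.  -84.  117.]]
```

View pics/w4.png

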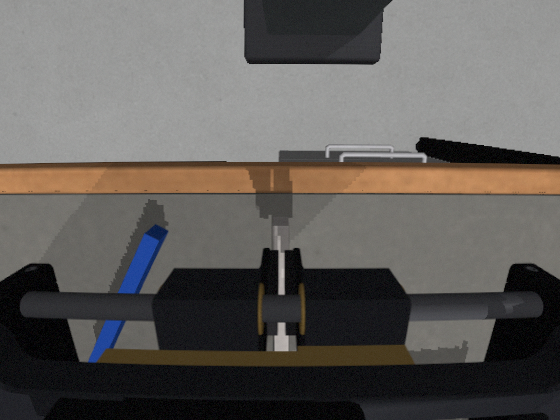

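```bash
python3 -m inch '[[30,20,-45,-8,0.05],[30,40,-90,-8,0.05],[30,53,-121,-8,0.05],[30,53,-121,-8,0.05],[30,53,-121,-8,0.05]]'; python3 -c "
from h import *
s=bot.read_state();t=np.array([.400,-.0834,.0015]);print((s['tcp_rot'].T@(t-s['position']))*1000,s['tcp_rot'])"
```

```text
time_s: 6.1
position: [0.4003, -0.0843, 0.0364]
tcp_rot: [[-1.0, 0.0, -0.012], [0.0, 1.0, 0.003], [0.012, 0.003, -1.0]]
force: [0.1, 0.8, -0.1]
opening: 0.32
[-0.1057026   0.77170382 34.91266481] [[-9.99930658e-01  2.43835522e-04 -1.17737046e-02]
 [ 2.11231919e-04  9.99996140e-01  2.77035224e-03]
 [ 1.17743346e-02  2.76767316e-03 -9.99926850e-01]]
```

```bash
python3 -m inch '[[30,0,1,15,0],[30,0,1,28,0],[30,0,1,34,0],[30,0,1,35,0],[30,0,1,35,0]]'; for i in 1 2 3 ; do python3 -m inch '[[0,0,0,0,0],[0,0,0,0,0],[0,0,0,0,0]]' | grep -v rot; done; python3 -c "
from h import *
shot('wrist','w6');P=pts('w6');im=load('w6')['im']
for v in range(250,345,15): print(v,[(int(c),int(z)) for c,z in zip(im[v,268:296:2].mean(-1),P[v,268:296:2,2]*1000)])"
```

```text
time_s: 6.6
position: [0.4, -0.0826, 0.0014]
tcp_rot: [[-1.0, -0.001, -0.012], [-0.001, 1.0, 0.003], [0.012, 0.003, -1.0]]
force: [0.2, -0.5, 0.0]
opening: 0.347
time_s: 6.9
position: [0.4002, -0.0826, 0.0018]
force: [-0.0, 0.2, -0.7]
opening: 0.151
time_s: 7.2
position: [0.4003, -0.0827, 0.0018]
force: [-0.0, -0.3, 0.3]
opening: 0.011
time_s: 7.5
position: [0.4002, -0.0827, 0.0018]
force: [0.5, -0.2, -1.0]
opening: 0.007
250 [(1, 28), (10, 29), (21, 29), (33, 26), (33, 26), (28, 26), (51, 26), (60, 16), (34, 27), (23, 26), (35, 26), (30, 26), (11, 29), (3, 29)]
265 [(3, 47), (2, 47), (14, 44), (19, 45), (16, 44), (20, 44), (63, 45), (66, 45), (8, 44), (16, 45), (14, 45), (14, 45), (4, 49), (7, 47)]
280 [(13, 62), (7, 62), (15, 60), (13, 60), (18, 60), (10, 60), (66, 59), (67, 50), (10, 59), (8, 60), (10, 60), (10, 60), (15, 63), (2, 63)]
295 [(32, 108), (29, 109), (27, 110), (26, 110), (28, 109), (28, 109), (40, 110), (25, 109), (24, 109), (27, 108), (25, 110), (26, 109), (29, 110), (34, 110)]
310 [(47, 114), (51, 113), (51, 114), (47, 112), (48, 114), (50, 113), (52, 114), (48, 114), (52, 114), (54, 113), (52, 113), (54, 113), (49, 114), (50, 114)]
325 [(28, 110), (32, 76), (40, 74), (41, 75), (40, 75), (38, 76), (68, 75), (72, 72), (20, 75), (20, 75), (22, 75), (18, 75), (18, 77), (26, 109)]
340 [(10, 94), (48, 78), (114, -1), (171, 15), (169, 15), (175, 16), (174, 16), (174, 16), (177, 17), (155, 16), (100, -2), (102, -2), (71, 79), (6, 95)]
```

```bash
python3 - <<'E'
from h import *
shot('scene','s6');P=pts('s6');im=load('s6')['im'].astype(int)
m=(abs(P[...,0]-.4)<.012)&(abs(P[...,1]+.083)<.02)&(im.max(-1)<60)&(P[...,2]<.09)&(P[...,2]>-.01)
q=P[m];i=np.argsort(q[:,2]);print(len(q));print((q[i[:200:12]]*1000).round());
m5=pts('s5');i5=load('s5')['im'].astype(int);k=(abs(m5[...,0]-.447)<.012)&(abs(m5[...,1]-.04)<.02)&(i5.max(-1)<60)&(m5[...,2]>-.005)&(m5[...,2]<.09);print(np.sort(m5[k][:,2])[:60:6]*1000)
vs,us=np.where(m);print(us.min(),us.max(),vs.min(),vs.max())
a=cv2.imread('pics/s6.png')[190:320,200:330];b=cv2.imread('pics/w6.png')[180:360,190:370]
cv2.imwrite('pics/v6.png',np.hstack([cv2.resize(a,(400,400),interpolation=2),cv2.resize(b,(400,400),interpolation=2)]))
E
```

```text
376
[[390. -74.  27.]
 [397. -92.  30.]
 [392. -91.  31.]
 [408. -92.  33.]
 [396. -92.  35.]
 [405. -91.  36.]
 [388. -91.  37.]
 [406. -90.  39.]
 [406. -92.  40.]
 [389. -78.  42.]
 [407. -91.  43.]
 [398. -91.  45.]
 [396. -92.  47.]
 [390. -80.  48.]
 [391. -84.  50.]
 [390. -83.  52.]
 [390. -78.  53.]]
[53.22870027 54.82352638 56.36780433 57.0513906  58.22535428 59.30359414
 59.85283306 60.75627639 61.69796323 62.5972428 ]
246 266 256 284
```

View pics/v6.png

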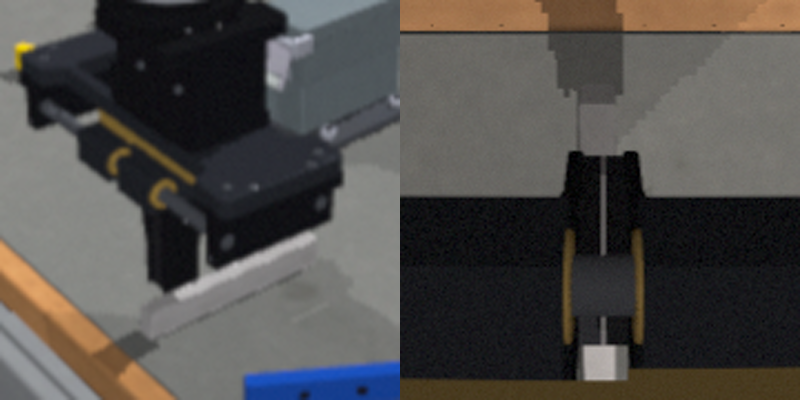

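The tips sit about 25 mm above the reported TCP: both cameras put the fingertip bottoms at z≈25–27 mm with the TCP reported at 2 mm. The fingers closed above the bar. I'll go down 21 mm further with the force watched.

```bash
python3 -m inch '[[30,0,0,0,0],[30,0,0,0,0],[30,0,0,0,0],[30,0,0,0,0],[30,0,0,5,0],[30,0,0,10,0],[30,0,0,15,0],[30,0,0,15,0]]'|grep -v rot; python3 -m inch '[[30,0,0,3,0],[30,0,0,6,0],[30,0,0,6,0]]' |grep -v rot;python3 - <<'E'
from h import *
shot('scene','s7');P=pts('s7');im=load('s7')['im'].astype(int);s=bot.read_state();print(s['position'],s['tcp_rot'])
m=(abs(P[...,0]-.4)<.014)&(abs(P[...,1]+.083)<.04)&(im.max(-1)<50)&(P[...,2]<.09)&(P[...,2]>-.01)
q=P[m];i=np.argsort(q[:,2]);print(len(q));print((q[i[:200:14]]*1000).round())
E
```

```text
time_s: 8.4
position: [0.3996, -0.0825, -0.014]
force: [1.1, -0.6, 0.0]
opening: 0.342
time_s: 8.7
position: [0.3994, -0.0824, -0.0203]
force: [-0.4, -0.7, -0.3]
opening: 0.344
[ 0.3994271  -0.08237549 -0.02016864] [[-9.99914719e-01 -8.09635980e-04 -1.30345110e-02]
 [-8.54469548e-04  9.99993737e-01  3.43440340e-03]
 [ 1.30316488e-02  3.44524810e-03 -9.99909149e-01]]
469
[[ 398.  -99.   -1.]
 [ 406. -106.    7.]
 [ 392.  -67.    9.]
 [ 405.  -67.   10.]
 [ 404. -108.   11.]
 [ 389.  -59.   12.]
 [ 395.  -69.   13.]
 [ 394.  -68.   15.]
 [ 405.  -67.   16.]
 [ 391.  -66.   17.]
 [ 404. -106.   19.]
 [ 397. -107.   20.]
 [ 387.  -62.   21.]
 [ 389. -104.   22.]
 [ 403.  -67.   23.]]
```

```bash
python3 -m inch '[[30,0,-1,2,0],[30,0,-1,2,0],[0,0,-1,2,0],[0,0,-1,2,0],[0,0,-1,2,0],[0,0,-1,2,0],[0,0,-1,2,0],[0,0,-1,2,0]]'; python3 -m inch '[[0,0,0,-6,0],[0,0,0,-15,0],[0,0,0,-25,0],[0,0,0,-35,0],[0,0,0,-35,0],[0,0,0,-35,0]]'; python3 - <<'E'
from h import *
shot('scene','s8');P=pts('s8');im=load('s8')['im'].astype(int)
m=(abs(P[...,0]-.44)<.1)&(abs(P[...,1]+.083)<.03)&(im.min(-1)>135)&(P[...,2]>.006)&(P[...,2]<.09)
q=P[m]*1000;print(len(q))
for x in range(370,510,10):
    k=abs(q[:,0]-x)<5
    if k.sum()>3: print(x,k.sum(),np.percentile(q[k],[5,50,95],axis=0)[:,1:].round(1).tolist())
s=bot.read_state();print(s['moment'])
E
```

```text
time_s: 9.55
position: [0.3994, -0.0834, -0.0221]
tcp_rot: [[-1.0, -0.001, -0.013], [-0.001, 1.0, 0.003], [0.013, 0.003, -1.0]]
force: [0.6, -0.4, 1.2]
opening: 0.114
time_s: 10.15
position: [0.4002, -0.0837, 0.0134]
tcp_rot: [[-1.0, -0.001, -0.012], [-0.001, 1.0, 0.003], [0.012, 0.003, -1.0]]
force: [0.6, -0.7, -1.4]
opening: 0.116
23
380 10 [[-89.4, 50.7], [-85.9, 51.9], [-83.7, 53.3]]
390 13 [[-89.2, 51.1], [-86.1, 52.4], [-81.3, 53.7]]
[ 0.01013789  0.10446161 -0.01755761]
```

```bash
python3 -m inch '[[0,-15,40,0,0],[0,-30,80,0,-0.02],[0,-44,115,0,-0.05],[0,-48,124,5,-0.05],[0,-48,124,10,-0.05],[0,-48,124,11,-0.05],[0,-48,124,11,-0.05]]'; python3 - <<'E'
from h import *
shot('scene','s9');P=pts('s9');im=load('s9')['im'].astype(int)
ax=np.array([np.cos(.052),np.sin(.052)])
# bar
m=(P[...,0]>.42)&(P[...,0]<.565)&(abs(P[...,1]-.042)<.022)&(im.min(-1)>85)&(P[...,2]>.012)&(P[...,2]<.06)
q=P[m]*1000;print(len(q))
for x in range(420,570,10):
    k=abs(q[:,0]-x)<5
    if k.sum()>3: print(x,k.sum(),np.percentile(q[k],[5,50,95],axis=0)[:,1:].round(1).tolist())
s=bot.read_state();print(s['position'],s['tcp_rot'],s['moment'])
vs,us=np.where(m);print(us.min(),us.max(),vs.min(),vs.max())
c=cv2.imread('pics/s9.png')[160:260,220:345];cv2.imwrite('pics/v9.png',cv2.resize(c,None,fx=6,fy=6,interpolation=2))
E
```

```text
time_s: 10.9
position: [0.4467, 0.0396, 0.0014]
tcp_rot: [[-0.999, -0.049, -0.015], [-0.049, 0.999, 0.003], [0.014, 0.004, -1.0]]
force: [0.6, 0.7, -0.9]
opening: 0.11
318
430 55 [[32.8, 24.1], [35.3, 33.5], [41.7, 40.8]]
440 21 [[33.0, 23.3], [35.2, 37.5], [42.6, 41.3]]
460 5 [[34.7, 29.3], [35.2, 35.3], [35.4, 38.9]]
470 34 [[34.1, 23.0], [36.1, 31.2], [37.6, 40.9]]
480 22 [[33.9, 22.8], [36.2, 28.8], [37.2, 35.3]]
490 27 [[34.5, 22.9], [36.8, 29.9], [38.2, 35.2]]
500 22 [[35.6, 23.1], [37.3, 29.7], [39.2, 34.7]]
510 25 [[35.8, 23.2], [37.7, 28.3], [39.6, 34.6]]
520 20 [[37.2, 24.1], [38.1, 29.8], [39.5, 35.2]]
530 21 [[37.2, 23.6], [38.8, 27.8], [39.8, 33.1]]
540 21 [[37.9, 23.3], [39.7, 27.8], [41.9, 34.5]]
550 5 [[39.2, 22.0], [39.6, 27.3], [41.2, 31.8]]
560 40 [[23.7, 48.2], [32.9, 52.3], [40.6, 57.8]]
[0.44694171 0.03945301 0.00157227] [[-0.99871475 -0.04870699 -0.01401678]
 [-0.04875739  0.99880528  0.00327612]
 [ 0.01384047  0.00395533 -0.99989639]] [-0.06580563  0.06967847  0.01043034]
230 292 210 247
```

View pics/v9.png

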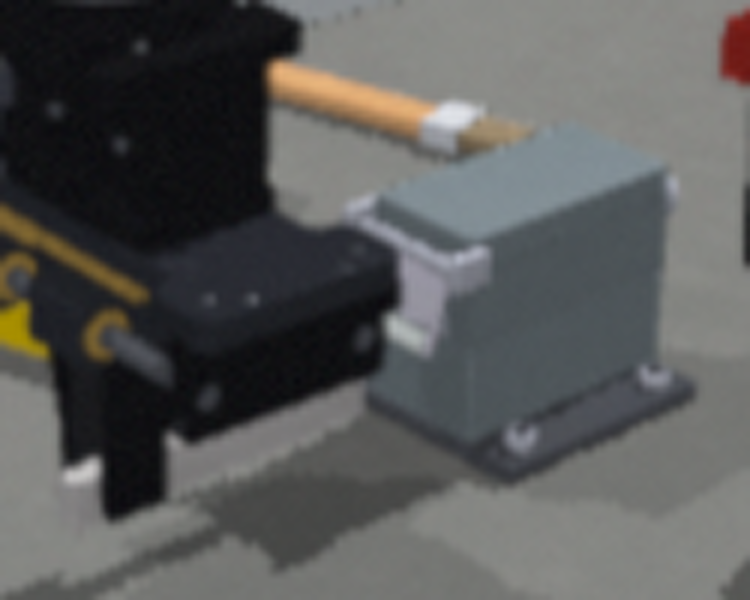

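```bash
python3 - <<'E'
from h import *
P=pts('s9');im=load('s9')['im'].astype(int)
for u,v in [(252,230),(262,227),(275,222),(282,218),(283,210),(284,203),(255,220)]: print((u,v),im[v,u],(P[v,u]*1000).round())
m=(P[...,1]>.005)&(P[...,1]<.032)&(P[...,0]>.585)&(P[...,0]<.665)&(P[...,2]>.03)&(P[...,2]<.075)
q=P[m];A=np.c_[q[:,0]-.578,np.ones(len(q))];s=np.linalg.lstsq(A,q[:,1],rcond=None)[0];print('keeper right face y at front, slope deg',s[1],np.degrees(s[0]),len(q))
m=(P[...,0]>.465)&(P[...,0]<.548)&(P[...,1]>.03)&(P[...,1]<.043)&(P[...,2]>.026)&(P[...,2]<.037)&(im.min(-1)>85)
q=P[m];A=np.c_[q[:,0]-.578,np.ones(len(q))];s=np.linalg.lstsq(A,q[:,1],rcond=None)[0];print('bar right face y extrapolated, slope',s[1],np.degrees(s[0]),len(q),q[:,0].max())
E
```

```text
(252, 230) [16 16 19] [418. -48. 103.]
(262, 227) [15 16 19] [439. -47. 101.]
(275, 222) [14 15 18] [468. -46. 101.]
(282, 218) [19 18 21] [484. -46. 103.]
(283, 210) [13 10 15] [481. -52. 122.]
(284, 203) [41 43 48] [482. -54. 137.]
(255, 220) [15 14 17] [419. -56. 125.]
keeper right face y at front, slope deg 0.02178049058171421 3.2523609594394056 512
bar right face y extrapolated, slope 0.04149039819622885 3.201450434990812 140 0.5464539280160641
```

```bash
python3 -m inch '[[0,-8,0,0,0],[0,-16,0,0,0],[0,-22,0,0,0],[0,-24,0,0,0],[0,-24,0,0,0],[0,-24,0,0,0]]'; python3 -c "
from h import *
s=bot.read_state();print(s['position'],s['force'],s['moment'],(.578-s['position'][0])*1001-100)"
```

```text
time_s: 11.55
position: [0.4705, 0.0408, 0.0012]
tcp_rot: [[-0.999, -0.049, -0.015], [-0.049, 0.999, 0.003], [0.014, 0.004, -1.0]]
force: [-0.7, 0.2, -0.6]
opening: 0.114
[0.47053329 0.04075452 0.0012323 ] [-0.66881257  0.18294918 -0.56150359] [0.04928286 0.09097543 0.01556927] 7.574178234108501
```

```bash
python3 -m inch '[[0,0,0,-6,0],[0,0,0,-12,0],[0,0,0,-18,0],[0,0,0,-23,0],[0,0,0,-27,0],[0,0,0,-28,0],[0,0,0,-28,0],[0,0,0,-28,0]]'; python3 - <<'E'
from h import *
s=bot.read_state();print(s['position'],s['force'],s['moment'])
shot('scene','s10');P=pts('s10');im=load('s10')['im'].astype(int)
m=(P[...,0]>.44)&(P[...,0]<.60)&(P[...,1]>.02)&(P[...,1]<.07)&(im.min(-1)>85)&(P[...,2]>.04)&(P[...,2]<.11)
q=P[m]*1000
for x in range(440,600,8):
    k=abs(q[:,0]-x)<4
    if k.sum()>3: print(x,k.sum(),np.percentile(q[k],[5,50,95],axis=0)[:,1:].round(1).tolist())
c=cv2.imread('pics/s10.png')[150:250,230:355];cv2.imwrite('pics/v10.png',cv2.resize(c,None,fx=6,fy=6,interpolation=2))
E
```

```text
time_s: 12.35
position: [0.471, 0.0407, 0.0292]
tcp_rot: [[-0.999, -0.049, -0.014], [-0.049, 0.999, 0.003], [0.014, 0.004, -1.0]]
force: [-0.9, 0.0, -2.9]
opening: 0.115
[0.47099643 0.0406634  0.0292278 ] [-0.87508724  0.03249739 -2.90432982] [0.0764286  0.21250823 0.06063667]
448 21 [[34.2, 56.4], [39.8, 59.9], [43.4, 66.1]]
456 44 [[33.2, 54.9], [35.7, 66.3], [42.9, 71.7]]
464 10 [[33.8, 63.9], [37.5, 68.4], [43.8, 69.8]]
488 13 [[35.3, 46.0], [36.6, 53.6], [38.2, 61.4]]
496 34 [[35.1, 44.1], [37.2, 53.7], [41.9, 62.3]]
504 31 [[35.8, 43.9], [37.8, 54.3], [46.0, 60.1]]
512 34 [[37.0, 40.8], [38.6, 51.0], [42.9, 58.3]]
520 29 [[37.4, 41.6], [38.8, 50.7], [47.4, 56.5]]
528 24 [[36.8, 41.0], [39.2, 49.8], [45.9, 54.2]]
536 24 [[37.5, 42.2], [39.4, 48.1], [46.1, 52.5]]
544 16 [[38.3, 40.6], [40.4, 48.0], [47.7, 51.3]]
552 17 [[38.6, 41.2], [40.4, 47.2], [45.5, 49.3]]
560 83 [[24.9, 42.8], [41.5, 51.6], [60.0, 59.7]]
568 70 [[22.8, 52.7], [30.5, 64.1], [45.5, 73.4]]
576 33 [[21.2, 42.7], [32.9, 61.5], [65.8, 85.3]]
584 26 [[20.9, 64.2], [28.5, 84.9], [39.7, 86.1]]
592 25 [[21.5, 82.6], [33.0, 85.0], [46.1, 86.2]]
```

View pics/v10.png

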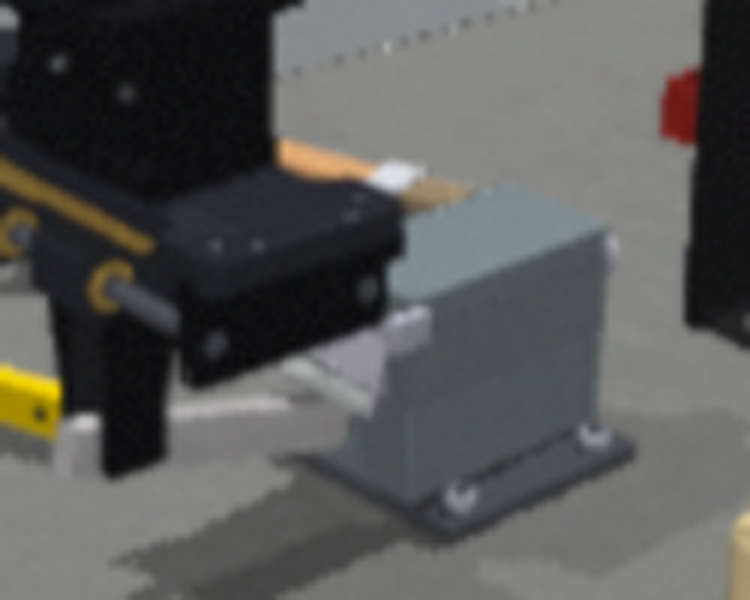

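The flap's load (about 1.4 N) pitched the bar nose-down in the grip by roughly 10°, because the lever to the nose was too long. I'll back out, set the bar down level and re-grip about 74 mm from the nose for the lift and entry. I'll re-grip further back for the final push.

```bash
python3 -m inch '[[0,0,0,8,0],[0,0,0,16,0],[0,0,0,24,0],[0,10,0,26,0],[0,25,0,26,0],[0,40,0,26,0],[0,40,0,26,0],[0,40,0,26,0]]'|grep -v rot; python3 -m inch '[[0,0,0,6,0],[0,0,0,12,0],[0,0,0,17,0],[0,0,0,20,0],[0,0,0,22,0],[0,0,0,22,0]]'
```

```text
time_s: 13.2
position: [0.4308, 0.0387, 0.0037]
force: [-0.0, -0.1, -1.6]
opening: 0.115
time_s: 13.8
position: [0.4304, 0.0388, -0.0186]
tcp_rot: [[-0.999, -0.049, -0.015], [-0.049, 0.999, 0.003], [0.014, 0.004, -1.0]]
force: [-2.4, -0.8, 1.3]
opening: 0.113
```

```bash
python3 -m inch '[[0,0,0,3,0],[0,0,0,3,0],[24,0,0,3,0],[24,0,0,3,0],[24,0,0,3,0],[24,0,0,3,0]]'|grep -v rot; python3 - <<'E'
from h import *
shot('scene','s11');P=pts('s11');im=load('s11')['im'].astype(int)
s=bot.read_state();print(s['position'],s['opening']*87)
m=(P[...,0]>.39)&(P[...,0]<.57)&(P[...,1]>.02)&(P[...,1]<.06)&(im.min(-1)>85)&(P[...,2]>.005)&(P[...,2]<.06)
q=P[m]*1000
for x in range(400,560,8):
    k=abs(q[:,0]-x)<4
    if k.sum()>3: print(x,k.sum(),np.percentile(q[k],[5,50,95],axis=0)[:,1:].round(1).tolist())
E
```

```text
time_s: 14.4
position: [0.4307, 0.0388, -0.0216]
force: [0.6, 0.2, -0.1]
opening: 0.263
[ 0.43064066  0.03879497 -0.0216009 ] 23.81419365144681
408 17 [[32.2, 6.2], [37.5, 10.5], [41.4, 16.2]]
416 33 [[31.6, 5.8], [34.2, 14.7], [41.4, 17.5]]
424 23 [[32.4, 5.7], [35.2, 15.2], [41.9, 17.8]]
456 6 [[32.9, 5.9], [35.0, 7.6], [35.5, 9.0]]
464 5 [[34.9, 6.0], [35.8, 8.4], [36.5, 8.5]]
472 5 [[34.7, 5.2], [36.7, 6.5], [36.8, 9.7]]
480 7 [[35.2, 5.2], [36.3, 6.3], [38.7, 8.1]]
488 6 [[35.1, 6.0], [36.5, 7.5], [38.1, 9.6]]
496 6 [[35.7, 5.1], [36.4, 5.7], [39.4, 8.7]]
504 5 [[36.5, 5.3], [38.2, 6.3], [39.2, 7.6]]
512 5 [[35.6, 6.5], [36.8, 7.5], [38.2, 10.4]]
520 6 [[36.7, 5.7], [37.9, 6.7], [38.9, 7.9]]
```

```bash
python3 -c "
from h import *
P=pts('s11');im=load('s11')['im'].astype(int)
m=(P[...,0]>.39)&(P[...,0]<.43)&(P[...,1]>.03)&(P[...,1]<.045)&(im.min(-1)>85)&(P[...,2]>.012)&(P[...,2]<.03);print(np.sort(P[m][:,0])[:12])"
python3 -m inch '[[24,-10,0,0,0],[24,-20,0,0,0],[24,-26,0,0,0],[24,-26,0,0,0],[0,-26,0,0,0],[0,-26,0,0,0],[0,-26,0,0,0],[0,-26,0,0,0]]'|grep -v rot;python3 -m inch '[[0,0,0,0,0],[0,0,0,-7,0],[0,0,0,-15,0],[0,0,0,-23,0],[0,0,0,-23,0],[0,0,0,-23,0]]'
```

```text
[0.40918988 0.40970362 0.41010699 0.41016922 0.41044307 0.41090261
 0.41092326 0.41149066 0.41209439 0.41243319 0.41262867 0.41274211]
time_s: 15.25
position: [0.4559, 0.0402, -0.022]
force: [-1.2, 1.0, -0.0]
opening: 0.108
time_s: 15.85
position: [0.4566, 0.04, 0.0015]
tcp_rot: [[-0.999, -0.049, -0.014], [-0.049, 0.999, 0.003], [0.014, 0.004, -1.0]]
force: [-0.4, -0.1, -1.4]
opening: 0.106
```

```bash
python3 -m inch '[[0,-15,0,0,0],[0,-28,0,0,0],[0,-37,0,0,0],[0,-41,0.5,0,0],[0,-41,0.5,0,0],[0,-41,0.5,0,0]]'|grep -v rot;python3 -m inch '[[0,0,0,-5,0],[0,0,0,-10,0],[0,0,0,-15,0],[0,0,0,-20,0],[0,0,0,-25,0],[0,0,0,-28,0],[0,0,0,-28,0],[0,0,0,-28,0]]';python3 - <<'E'
from h import *
s=bot.read_state();print(s['position'],s['force'],s['moment'])
shot('scene','s12');P=pts('s12');im=load('s12')['im'].astype(int)
m=(P[...,0]>.44)&(P[...,0]<.60)&(P[...,1]>.02)&(P[...,1]<.07)&(im.min(-1)>85)&(P[...,2]>.04)&(P[...,2]<.11)
q=P[m]*1000
for x in range(440,600,8):
    k=abs(q[:,0]-x)<4
    if k.sum()>3: print(x,k.sum(),np.percentile(q[k],[5,50,95],axis=0)[:,1:].round(1).tolist())
E
```

```text
time_s: 16.45
position: [0.4964, 0.0427, 0.0007]
force: [-0.2, 0.9, -1.4]
opening: 0.113
time_s: 17.25
position: [0.4973, 0.0426, 0.0289]
tcp_rot: [[-0.999, -0.049, -0.015], [-0.049, 0.999, 0.003], [0.015, 0.004, -1.0]]
force: [-0.2, 1.0, -1.6]
opening: 0.111
[0.49725244 0.04256634 0.02889149] [-0.15493736  0.97383147 -1.61241601] [ 0.13639751  0.05213452 -0.04598212]
448 14 [[33.5, 52.4], [40.2, 58.2], [42.7, 63.6]]
456 46 [[34.3, 51.3], [36.7, 63.1], [43.0, 68.7]]
464 36 [[34.5, 51.5], [36.4, 62.0], [41.8, 68.9]]
472 36 [[34.6, 52.2], [36.6, 61.9], [41.7, 68.6]]
480 34 [[34.9, 51.5], [37.0, 61.9], [43.2, 68.4]]
488 24 [[36.1, 54.5], [38.7, 66.7], [46.8, 68.8]]
520 27 [[36.6, 50.1], [38.7, 59.9], [41.2, 67.9]]
528 33 [[37.2, 50.9], [39.6, 61.6], [45.9, 67.6]]
536 27 [[37.3, 51.5], [39.7, 60.7], [55.7, 69.9]]
544 42 [[23.7, 51.7], [37.1, 67.0], [41.1, 74.9]]
552 26 [[22.5, 49.7], [35.3, 65.1], [42.4, 74.0]]
560 24 [[23.9, 49.0], [39.2, 56.9], [42.4, 75.8]]
568 21 [[20.6, 50.1], [38.3, 57.3], [42.4, 77.8]]
576 23 [[26.1, 41.5], [41.1, 45.0], [48.8, 63.8]]
584 13 [[21.7, 45.2], [46.5, 48.3], [53.7, 66.2]]
```

The bar is level now (bottom 50–51 mm) and the flap is up (75–78 mm). Sliding in.

```bash
python3 -m inch '[[0,0,0,-0.8,0],[0,-4,0,-0.8,0],[0,-8,0,-0.9,0],[0,-11,0,-1,0],[0,-11,0,-1,0]]';python3 -m inch '[[0,-5,0,0,0],[0,-9,0,-0.1,0],[0,-13,0,-0.2,0],[0,-16,0,-0.2,0],[0,-19,0,-0.3,0],[0,-19,0,-0.3,0]]'
```

```text
time_s: 17.8
position: [0.5092, 0.043, 0.0296]
tcp_rot: [[-0.999, -0.049, -0.014], [-0.049, 0.999, 0.003], [0.014, 0.004, -1.0]]
force: [-0.3, 1.2, -2.5]
opening: 0.111
time_s: 18.4
position: [0.5283, 0.044, 0.0295]
tcp_rot: [[-0.999, -0.049, -0.014], [-0.049, 0.999, 0.003], [0.014, 0.004, -1.0]]
force: [0.8, 0.1, -3.1]
opening: 0.109
```

```bash
python3 -m inch '[[22,0,0,0,0],[22,0,0,0,0],[22,0,0,0,0],[22,0,0,0,0]]'|grep -v rot;cat > bar.py <<'E'
from h import *
import sys
n=sys.argv[1];s=bot.read_state();print(s['position'],s['force'],s['moment'],s['opening']*87)
shot('scene',n);P=pts(n);im=load(n)['im'].astype(int)
m=(P[...,0]>.44)&(P[...,0]<.60)&(P[...,1]>.02)&(P[...,1]<.07)&(im.min(-1)>85)&(P[...,2]>.025)&(P[...,2]<.11)
q=P[m]*1000;print('tail',np.sort(q[(q[:,2]>45)&(q[:,1]<45)][:,0])[:5])
for x in range(440,600,8):
    k=abs(q[:,0]-x)<4
    if k.sum()>3: print(x,k.sum(),np.percentile(q[k],[5,50,95],axis=0)[:,1:].round(1).tolist())
E
python3 bar.py s13
```

```text
time_s: 18.8
position: [0.5286, 0.0439, 0.0298]
force: [0.6, -0.4, 0.4]
opening: 0.249
[0.52857495 0.04385878 0.02976901] [ 0.58225552 -0.3975996   0.44271438] [0.02313546 0.05678968 0.00293623] 21.65830067751403
tail [480.25717407 480.94125487 481.88650175 483.05896683 484.83322399]
480 26 [[35.2, 32.7], [39.7, 41.3], [45.3, 47.1]]
488 36 [[35.9, 28.8], [38.0, 41.9], [44.9, 48.0]]
496 40 [[35.4, 32.5], [38.3, 44.1], [44.3, 49.5]]
504 39 [[36.9, 33.9], [38.1, 46.3], [46.0, 51.5]]
512 35 [[36.2, 35.9], [38.6, 47.6], [46.6, 52.6]]
520 38 [[36.4, 37.9], [39.2, 49.3], [47.2, 54.8]]
528 15 [[37.4, 37.0], [40.3, 43.1], [46.2, 55.9]]
536 13 [[21.5, 39.9], [38.2, 44.0], [40.2, 85.6]]
544 16 [[23.4, 41.8], [26.3, 62.9], [40.4, 67.1]]
552 27 [[22.7, 43.4], [33.2, 66.7], [40.7, 69.3]]
560 48 [[23.7, 46.3], [35.4, 70.3], [45.1, 73.7]]
568 24 [[21.6, 45.1], [30.3, 72.7], [43.9, 76.5]]
576 39 [[22.3, 29.5], [41.3, 48.5], [59.4, 76.7]]
584 17 [[23.0, 46.0], [41.4, 55.3], [43.2, 67.5]]
```

```bash
python3 -m inch '[[22,8,0,5,0],[22,18,0,11,0],[22,26,0,17,0],[22,29,0,19,0],[22,29,0,19,0],[0,29,0,19,0],[0,29,0,19,0],[0,29,0,19,0]]'|grep -v rot; python3 -m inch '[[0,0,0,0,0],[0,0,0,-4,0],[0,0,0,-9,0],[0,0,0,-14,0],[0,0,0,-18,0],[0,0,0,-18,0],[0,0,0,-18,0]]';python3 bar.py s14
```

```text
time_s: 19.65
position: [0.5001, 0.0425, 0.0113]
force: [0.1, 1.4, -0.2]
opening: 0.113
time_s: 20.35
position: [0.5006, 0.0425, 0.0296]
tcp_rot: [[-0.999, -0.049, -0.011], [-0.049, 0.999, 0.003], [0.011, 0.004, -1.0]]
force: [0.2, 1.1, -3.4]
opening: 0.112
[0.50056196 0.04249488 0.02958083] [ 0.20666517  1.13645816 -3.4379858 ] [0.09913764 0.27812636 0.06231436] 9.713554909504001
tail [480.21619458 480.57038888 480.66019072 480.89181676 481.07909445]
480 32 [[35.6, 50.6], [40.1, 59.0], [46.2, 67.6]]
488 38 [[35.7, 50.5], [38.0, 62.2], [45.8, 68.1]]
512 5 [[23.4, 75.2], [27.1, 84.4], [30.9, 100.6]]
520 18 [[37.2, 52.7], [38.7, 60.7], [41.2, 69.7]]
528 29 [[37.3, 51.6], [39.1, 62.8], [44.6, 69.4]]
536 35 [[37.9, 51.4], [40.5, 62.2], [55.9, 73.0]]
544 41 [[22.7, 51.9], [38.8, 68.3], [58.6, 76.1]]
552 28 [[22.8, 51.6], [34.5, 67.2], [41.0, 75.9]]
560 21 [[23.6, 52.5], [38.9, 57.5], [41.5, 76.1]]
568 21 [[22.7, 52.8], [38.4, 59.6], [42.2, 77.8]]
576 41 [[27.6, 31.8], [41.7, 45.7], [66.8, 61.5]]
584 18 [[22.5, 45.3], [42.7, 53.5], [46.9, 65.5]]
```

```bash
python3 -m inch '[[0,-2,0,-0.8,0],[0,-6,0,-0.9,0],[0,-10,0,-0.9,0],[0,-13,0,-0.9,0],[0,-14,0,-0.9,0],[0,-14,0,-0.9,0]]'; for i in 1 2 ; do python3 -m inch '[[0,-0.7,0,0,0],[0,-1.4,0,0,0],[0,-1.4,0,0,0]]'|grep -v rot;done
```

```text
time_s: 21.0
position: [0.5151, 0.0432, 0.0301]
tcp_rot: [[-0.999, -0.049, -0.011], [-0.049, 0.999, 0.003], [0.011, 0.004, -1.0]]
force: [-0.5, 0.8, -4.7]
opening: 0.112
time_s: 21.3
position: [0.5164, 0.0432, 0.0301]
force: [-0.8, 0.1, -3.6]
opening: 0.111
time_s: 21.6
position: [0.5179, 0.0433, 0.0301]
force: [-0.8, 0.6, -3.7]
opening: 0.112
```

```bash
for i in 1 2 3; do python3 -m inch '[[0,-0.7,0,0,0],[0,-1.4,0,0,0],[0,-1.4,0,0,0]]'|egrep 'pos|force';done
```

```text
position: [0.5195, 0.0434, 0.0301]
force: [-1.7, 0.5, -4.5]
position: [0.521, 0.0435, 0.03]
force: [-1.4, 0.6, -3.7]
position: [0.5226, 0.0435, 0.03]
force: [-1.9, 0.4, -5.1]
```

```bash
for i in 1 2 3 4; do python3 -m inch '[[0,-0.5,0,0.1,0],[0,-1,0,0.1,0],[0,-1,0,0.1,0]]'|egrep 'pos|force';done
```

```text
position: [0.523, 0.0436, 0.0299]
force: [-2.2, 0.4, -3.4]
position: [0.523, 0.0437, 0.0296]
force: [-5.5, -0.1, -3.1]
position: [0.5229, 0.0437, 0.0295]
force: [-5.9, -1.0, -1.9]
position: [0.5228, 0.0437, 0.0293]
force: [-6.2, -0.9, -1.1]
```

Contact with the stop is at TCP x=0.523, with the nose about 46 mm in. The stiffness is about 6 N/mm. Now the seating push.

```bash
python3 -m inch '[[0,-1,0,0,0],[0,-1.4,0,0,0],[0,-1.7,0,0,0],[0,-1.7,0,0,0]]'
```

```text
time_s: 24.1
position: [0.5227, 0.0438, 0.0292]
tcp_rot: [[-0.999, -0.05, -0.021], [-0.05, 0.999, 0.003], [0.021, 0.004, -1.0]]
force: [-7.0, -0.9, -0.9]
opening: 0.11
```

```bash
python3 -m inch '[[0,-1.5,0,0,0],[0,-2.2,0,0,0],[0,-2.5,0,0,0],[0,-2.5,0,0,0]]'|egrep 'pos|force|rot'
```

```text
position: [0.5225, 0.0439, 0.0292]
tcp_rot: [[-0.998, -0.05, -0.026], [-0.05, 0.999, 0.003], [0.026, 0.005, -1.0]]
force: [-8.4, -1.8, 1.5]
```

```bash
python3 -m inch '[[0,-2.5,0,0,0],[0,-3.1,0,0,0],[0,-3.5,0,0,0],[0,-3.5,0,0,0]]'|egrep 'pos|force|rot'
```

```text
position: [0.5223, 0.0441, 0.029]
tcp_rot: [[-0.998, -0.05, -0.034], [-0.05, 0.999, 0.003], [0.033, 0.005, -0.999]]
force: [-10.8, -2.2, 1.9]
```

```bash
python3 -m inch '[[0,-3.5,0,0,0],[0,-3.6,0,0,0],[0,-3.6,0,0,0],[0,-3.6,0,0,0],[0,-3.6,0,0,0],[0,-3.6,0,0,0],[0,-3.6,0,0,0],[0,-3.6,0,0,0]]'|egrep 'pos|force|rot'; python3 bar.py s15
```

```text
position: [0.5222, 0.0442, 0.0288]
tcp_rot: [[-0.998, -0.05, -0.041], [-0.05, 0.999, 0.003], [0.041, 0.006, -0.999]]
force: [-10.3, -1.3, 0.4]
[0.52220813 0.04424562 0.02875174] [-10.34423792  -1.26732024   0.40871272] [-0.3183996   1.49974655 -0.1319485 ] 9.622280533432733
tail [502.60442337 503.26096219 503.71758973 503.82927922 504.32983333]
504 36 [[37.6, 50.0], [42.2, 59.2], [47.3, 66.7]]
512 30 [[36.8, 49.4], [39.5, 61.0], [48.3, 67.0]]
520 4 [[44.1, 66.0], [46.7, 67.1], [47.4, 68.2]]
536 10 [[25.3, 71.3], [27.6, 78.7], [33.3, 95.8]]
544 37 [[23.2, 51.3], [35.5, 71.6], [41.6, 74.8]]
552 44 [[23.0, 52.7], [39.0, 72.9], [46.9, 75.1]]
560 35 [[23.6, 51.9], [39.6, 74.2], [55.5, 76.3]]
568 28 [[21.4, 50.4], [42.2, 74.8], [63.0, 79.7]]
576 39 [[26.3, 31.3], [41.9, 46.1], [66.1, 62.5]]
584 19 [[22.7, 44.1], [42.8, 55.1], [47.1, 65.3]]
```

```bash
python3 -m inch '[[0,-3.8,0,0,0],[0,-4,0,0,0],[0,-4,0,0,0],[0,-4,0,0,0],[0,-4,0,0,0],[0,-4,0,0,0],[0,-4,0,0,0],[0,-4,0,0,0]]'|egrep 'pos|force|rot'; python3 -m inch '[[0,-1,0,0.5,0],[0,-0.5,0,1.5,0],[0,-0.3,0,3,0],[0,-0.3,0,4,0],[0,-0.3,0,4,0]]'|egrep 'pos|force|rot'
```

```text
position: [0.522, 0.0444, 0.0284]
tcp_rot: [[-0.998, -0.05, -0.049], [-0.051, 0.999, 0.004], [0.049, 0.006, -0.999]]
force: [-10.7, -3.2, 1.6]
position: [0.5219, 0.0443, 0.0252]
tcp_rot: [[-0.998, -0.05, -0.049], [-0.051, 0.999, 0.003], [0.049, 0.006, -0.999]]
force: [-6.2, -1.6, 3.4]
```

```bash
python3 -m inch '[[0,0,0,0,0],[0,0,0,0,0],[14,0,0,0,0],[18,0,0,0,0],[24,0,0,0,0],[24,0,0,0,0],[24,0,0,0,0]]'|grep -v rot; python3 bar.py s16
```

```text
time_s: 27.75
position: [0.5227, 0.0441, 0.0253]
force: [-0.7, -0.5, -0.1]
opening: 0.27
[0.52272766 0.04414436 0.02534808] [-0.69335205 -0.47574691 -0.09966453] [ 0.07823098 -0.03682043 -0.00417959] 23.481912666253617
tail [502.69174741 502.99669673 503.10868386 503.76404283 503.98496149]
504 41 [[37.4, 44.3], [41.5, 53.7], [46.8, 60.8]]
512 35 [[36.1, 46.3], [39.2, 57.5], [46.2, 62.5]]
520 20 [[37.5, 46.6], [40.4, 58.1], [56.3, 62.6]]
536 5 [[20.9, 57.6], [22.2, 76.2], [25.2, 85.4]]
544 19 [[22.2, 65.8], [25.8, 69.9], [30.9, 72.3]]
552 32 [[23.2, 47.6], [38.6, 69.0], [41.7, 72.3]]
560 24 [[22.8, 48.1], [38.5, 70.9], [44.3, 74.5]]
568 16 [[20.4, 48.5], [40.6, 54.1], [42.7, 76.1]]
576 39 [[26.8, 34.8], [41.4, 48.9], [58.5, 62.1]]
584 17 [[23.6, 44.7], [42.6, 52.9], [44.3, 65.3]]
```

```bash
python3 -m inch '[[24,8,0,0,0],[24,20,0,0,0],[24,40,0,0,0],[24,60,0,0,0],[24,60,0,0,0],[24,60,0,-50,0],[24,60,0,-80,0],[24,60,0,-80,0]]'|grep -v rot; python3 -m inch '[[60,20,0,0,0],[60,20,0,0,0],[60,20,0,0,0]]'|grep -v rot; python3 bar.py s17; python3 - <<'E'
from h import *
c=cv2.imread('pics/s17.png');a=c[150:270,225:375]
cv2.imwrite('pics/v17.png',cv2.resize(a,None,fx=5,fy=5,interpolation=2))
P=pts('t0');
E
```

```text
time_s: 28.6
position: [0.471, 0.0404, 0.1114]
force: [0.2, 0.5, 0.1]
opening: 0.273
time_s: 28.9
position: [0.4513, 0.0394, 0.1117]
force: [0.4, 0.4, -0.1]
opening: 0.465
[0.45130554 0.03937245 0.11174844] [ 0.40844649  0.35210337 -0.14655785] [0.05942032 0.03704277 0.04401037] 40.45334708301091
tail [502.32662354 502.42035374 502.71742356 502.81015907 503.04701405]
504 41 [[37.1, 45.7], [39.9, 53.9], [47.6, 62.0]]
512 32 [[37.5, 45.1], [38.7, 56.4], [45.7, 63.0]]
520 35 [[37.7, 47.2], [39.4, 58.0], [46.4, 62.9]]
528 34 [[37.5, 47.3], [40.2, 58.2], [47.3, 63.5]]
536 39 [[38.9, 47.1], [40.7, 60.5], [60.7, 69.9]]
544 85 [[24.0, 48.9], [41.0, 68.4], [60.7, 72.2]]
552 74 [[22.7, 48.9], [42.1, 70.6], [64.1, 72.7]]
560 67 [[24.7, 51.0], [42.3, 73.2], [64.6, 75.6]]
568 85 [[24.1, 51.6], [41.9, 76.4], [68.6, 79.6]]
576 91 [[24.4, 35.0], [42.4, 76.3], [67.9, 85.4]]
584 71 [[22.1, 48.7], [41.9, 84.9], [67.7, 86.7]]
592 41 [[22.3, 84.1], [42.6, 85.5], [66.1, 86.4]]
```

```bash
python3 - <<'E'
from h import *
shot('top','t9')
for n,(u0,v0,u1,v1) in [('weight',(308,163,333,190)),('vb',(163,165,200,197)),('ring',(178,267,204,295))]:
    for f in('t0','t9'):
        q=pts(f)[v0:v1,u0:u1].reshape(-1,3);q=q[(q[:,2]>.01)&(q[:,2]<.06)];print(n,f,len(q),q.mean(0).round(4))
bot.hand_in()
E
```

```text
weight t0 113 [ 0.6374 -0.0881  0.0326]
weight t9 113 [ 0.6376 -0.0879  0.0326]
vb t0 330 [0.6226 0.2612 0.0292]
vb t9 334 [0.6225 0.2612 0.0293]
ring t0 271 [0.3801 0.2304 0.0179]
ring t9 271 [0.3802 0.2304 0.0175]
the job is handed in; nothing more can be done
```

The bar is in the keeper against the stop rod, with the flap resting on it and the gripper clear. I handed the job in at about 29 s.

**How it went:**
- **First grasp:** it missed, because the fingertips sit about 25 mm above the reported TCP.
- **First lift:** the flap's load pitched the bar about 10° nose-down in the grip. I backed out, set it down and gripped it about 74 mm from the nose.
- **Entry:** the second lift raised the flap with the bar level, and it slid about 24 mm in. I then let go, which let it sag about 13°, re-gripped it further back and levelled it.
- **Seating:** I felt the stop with the nose about 46 mm in. Readings at the ends of the holding calls were 10.3–10.8 N, over about 1.6 s.

**Last checks:**
- **Bar:** about 75 mm sticks out and it sags about 4°. Its tail stayed put to within 1 mm after release.
- **Flap:** it is up, and the depth readings put its lower edge on the bar.
- **Bystanders:** the weight, V-block and ring gauge moved by less than 0.3 mm, which is measurement noise.

**Not confirmed:**
- The force at the rod itself is probably about 1–2 N below the tool reading, because of friction in the channel. That is still above 7 N.
- I only have force readings at the end of each call, and the tool tilted by about 2° during the push.
- The final picture could not be viewed because the 12-picture limit was reached, so the end state is checked from depth data only.

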